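# Seat a lens barrel in the V-block jig and close the keeper

### The arm

A 7-joint arm with a two-finger parallel gripper is mounted at the origin on the work surface. World frame = base frame: x ahead of the robot, y to its left, z up, the work surface at z = 0. Lengths are in m, angles in rad, forces in N, time in s.
With the tool pointing down it reaches from about 0.425 to 0.825 m from the base axis. Payload 3.6 kg.
Tool frame: the origin (TCP) lies on the centre line of the jaws, within the pads' length; the fingertips stand 14 mm ahead of it and the grasp point (between the pads) lies 5 mm behind it; z points along the fingers, y is the direction in which the jaws open and shut (so a half turn about z gives the same grasp; the last joint's range is limited). The gripper opens to 93 mm and grips with 3 to 60 N. Pads are 15 mm wide; open, the fingers measure 128 mm over their backs; the gripper's body (75 mm by 188 mm) begins 65 mm behind the grasp point.
Start: joints at [-1.292, 0.615, -0.013, 1.423, 0.008, 1.103, -0.04], TCP at [0.196, 0.62, 0.233] pointing down, gripper open.
Joint ranges: [-3.12, 3.12], [-0.3, 2.06], [-1.34, 1.32], [0.26, 2.42], [-1.36, 4.5], [0.01, 1.98], [-2.84, 2.84]. Speed limits (rad/s): [2.79, 2.79, 3.14, 3.14, 3.14, 3.14, 3.14].

### API

Orientations are given as a rotation vector (axis times angle).
In Python, from cell import robot gives the robot as it stands.
- The arm moves only by the tool step_arm, never from a script. Its argument "rows" is a list of rows, each a list of 4 numbers: the shift along the tool's x, y, z in m, then the turn about the tool's z in rad. A call has 1 to 8 rows; each row shifts and turns the pose as measured when the row begins, along the tool's axes as they then stand; what a row does not reach is not made up. A row lasts 1/10 s, in which the tool goes at most 50 mm and 8.59 degrees, less where a joint would pass 70% of its speed; a pose out of reach is approached as far as the arm can. A call is refused whole if a number of a shift passes 0.05 or a number of a turn 0.15, either way. A call with a gripper value outside its range is refused whole. "fingers" is the finger opening in m, from 0 to 0.093, set as the call begins (left out, the last holds). The fingers move at their own pace and stop on an object; "squeeze" is the grip in N (left out, the last holds). Time passes only in rows, so rows that do not move let the fingers close. It gives the time, the measured TCP pose, the force and the opening at its end, in the units of the state.
- robot.observe(): the state, without advancing time (a new reading comes with each control period).
- robot.get_image(name): name is "side" or "top"; returns the picture (480x640x3 uint8, red, green, blue); there is no depth.
- robot.calibration(name): a dict with "fx", "fy", "cx", "cy" (pixels), "k1" (the pictures are not rectified: a ray, as slopes to the right and down, at radius r is drawn at 1 + k1 r^2 times it, then the intrinsics apply), "R" (3x3) and "t" (3): a world point X has camera coordinates R X + t. Camera axes: x right, y down, z forward; pixel columns grow to the right and rows downward; lengths in m; the calibration is good to about 2 mm. A picture is of the moment at which its call begins. calibration takes no time and is no camera call.
- robot.finish_job(): hands the job in, once; it reports no verdict.
The state is a dict: "time_s": time; "qpos": joint angles; "qd": joint speeds; "joint_torque": joint torques, N m; "tool_pos": TCP position; "ee_rot": TCP orientation; "ft_force": force on the tool from outside, world axes, zero at the start; "wrist_torque": the same for the moment, N m; "gripper_width": finger opening in m.
Only numpy, scipy, OpenCV 4.12 (cv2) and the standard library are available. Lean on these libraries where they do the work, as an engineer would, in place of code of your own. Each camera call takes 0.05 s, during which the arm holds its last target. There are 200 camera calls.

### The job

Take the black lens barrel from its white storage rest and lay it in the V-block of the alignment jig with its brass end towards the blue back stop, then push it gently along the V until it bears on both flanks and is pressed firmly home against the stop. Then swing the keeper, by its red knob, over the barrel as far as it goes, let go, and leave the jar, the slide box and the tray where they are.

Things in the scene. Friction and masses are not known exactly. Their poses are not given: they have to be found in the camera images.
- barrel: Loose lens barrel: a plain cylinder 160 mm long, 40 mm in diameter, 0.18 to 0.33 kg, black with a 16 mm brass band at one end. Origin at its middle, on its axis; x runs along the axis towards the brass end. At the start it lies level, brass end roughly to the robot's left, in the rest. Sliding it along the V takes 2 to 7 N.
- brass_end (a point): Centre of the barrel's flat brass end face, 80 mm from its middle; x points out of the face.
- black_end (a point): Centre of the barrel's other flat end face (black, with a glass window), 80 mm from its middle; x points into the barrel.
- rest: Fixed white storage rest, 150 x 76 mm base plate 8 mm thick, with two V saddles 84 mm clear of one another (each 26 mm long, tops 40 mm high), so that fingers can go down on either side of the barrel's middle. Origin under its centre, x along its V. The barrel's axis lies 44 mm above the bench in it.
- vblock: Fixed jig. Dark base 200 x 150 x 12 mm, centred at (5, 10) mm. Two aluminium saddles (26 mm long, at x = -55 and +55 mm, 60 mm wide, 46 mm high, 84 mm clear between) form one 90 degree V, open upward, along x. The stop closes its +x end; the other end is open. Origin on the bench under the seat's middle (the barrel's middle when home); x points roughly to the robot's left.
- flank_left: Flank of the V on the jig's +y side (both saddles). Origin as vblock.
- flank_right: Flank of the V on the jig's -y side (both saddles). Origin as vblock.
- stop: Fixed blue back stop plate across the +x end of the V, 50 mm wide, 14 mm thick, top 64 mm above the bench, its face at x = 80 mm in the jig's frame. Origin as vblock.
- home (a point): Point of the jig at which the centre of the brass end face is when the barrel lies on both flanks and touches the stop: x = 80 mm, y = 0, 50.3 mm above the bench. Its axes are the jig's: x along the V towards the stop, z up.
- keeper (a joint): Keeper: flat steel arm, 16 mm wide, underside 74.5 mm above the bench (4 mm over a seated barrel), swinging level on a pivot. Its direction is the jig's x axis turned clockwise (from above) by this angle. 0: clear of the seat; pi/2, the end stop: across the barrel along the jig's -y. Starts at 0 to 0.35; light friction, 0.06 N m; stays where left.
- keeper_pivot (a point): Top of the keeper's pivot, at x = 57, y = 62 mm in the jig's frame, 86.5 mm above the bench.
- keeper_knob (a point): Centre of the top of the red round knob, 95 mm from the pivot along the keeper, 125.5 mm above the bench. The knob is 20 mm in diameter and stands 39 mm above the arm's top face (86.5 mm above the bench); it can be pushed or pinched from above.
- jar: Bystander: loose amber jar, 64 mm in diameter, 85 mm high. Origin under its centre.
- slide_box: Bystander: loose blue slide box, 80 x 160 x 35 mm. Origin under its centre.
- cassette_tray: Bystander: loose grey divided tray, 90 x 150 x 30 mm. Origin under its centre.
Mind the look-alikes: they are no part of the job. What is shaped like the barrel but orange or purple is not meant.

How it is judged:
By the outcome, as a careful person would: the job done as asked, in the order asked, and still so for the second after the job is handed in, with the robot touching nothing.
It also fails if it takes over 67 s, if anything falls off the work surface, if the arm or the gripper's body presses on something with over 40 N, if the wrist force passes 120 N, or if a joint passes its speed limit or range.

## Working session

There is one attempt and no reset: what is moved stays moved. The work goes in short steps, Python scripts to look and compute and a tool call to move; the robot and the scene stay as the last step left them, time stands still between calls to the robot, and variables do not carry over. Pictures are saved under pics/ and viewed, about 8 in all and at most 12, crops included, and the job is handed in when it is done.

Besides the shell and the picture viewer there is one more tool, called as name(argument=value, ...), one argument or row to a line, values as JSON. step_arm: Moves the arm, as the interface text tells. Its arguments: {"type":"object","properties":{"rows":{"type":"array","items":{"type":"array","items":{"type":"number"}}},"fingers":{"type":"number"},"squeeze":{"type":"number"}},"required":["rows"]}

```bash
mkdir -p pics; ls
python3 - <<'E'
from cell import robot
import cv2,numpy as np
for n in("side","top"):
    im=robot.get_image(n); np.save(f"pics/{n}0.npy",im); cv2.imwrite(f"pics/{n}0.png",im[:,:,::-1])
    c=robot.calibration(n); print(n,{k:np.round(v,4).tolist() for k,v in c.items()})
o=robot.observe(); print({k:np.round(v,4).tolist() for k,v in o.items()})
E
```

```text
pics
side {'fx': 603.2523, 'fy': 603.2523, 'cx': 323.7483, 'cy': 235.1968, 'k1': 0.0659, 'R': [[0.8537, -0.5208, -0.0036], [-0.2834, -0.4589, -0.8421], [0.4369, 0.7199, -0.5394]], 't': [-0.466, 0.2418, 1.2785]}
top {'fx': 525.5566, 'fy': 525.5566, 'cx': 322.0059, 'cy': 234.9246, 'k1': -0.1166, 'R': [[-0.0132, -0.9999, -0.0035], [-0.9786, 0.0137, -0.2054], [0.2055, 0.0007, -0.9787]], 't': [-0.0415, 0.5367, 1.2055]}
{'time_s': 0.1, 'qpos': [-1.2915, 0.6158, -0.0126, 1.4247, 0.0081, 1.1034, -0.0404], 'qd': [-0.0004, -0.0023, -0.0, -0.0042, 0.0005, -0.0008, -0.0004], 'joint_torque': [0.0013, -46.0044, 0.2102, -16.6244, -0.0611, 0.0169, 0.0001], 'tool_pos': [0.1955, 0.6192, 0.2316], 'ee_rot': [-0.4784, -3.1046, 0.0035], 'ft_force': [0.5465, 0.8199, 0.4359], 'wrist_torque': [0.0035, 0.0022, -0.0074], 'gripper_width': 0.0931}
```

View pics/top0.png

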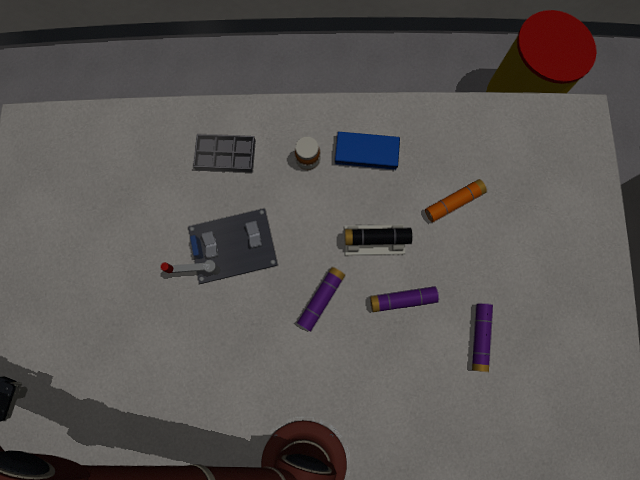

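View pics/side0.png

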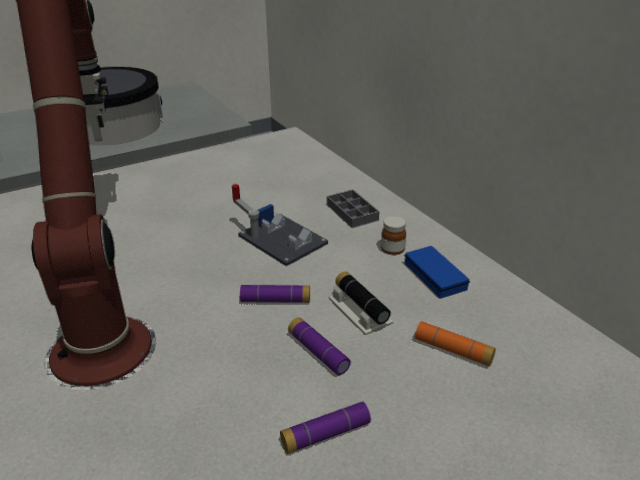

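Candidates in the top view are black at (378,237) in a white rest, orange at (456,200), and purple at (321,299), (404,299) and (483,338). Only the black one, lying in the white rest with its brass end to the left, fits the description. The jig is at about (232,245), with the keeper knob at (166,267). Next I'll measure and make the confirming crop.

```bash
cat > h.py <<'E'
import numpy as np,cv2
from cell import robot
def rays(n,px):
    c=robot.calibration(n); px=np.atleast_2d(np.asarray(px,float))
    d=np.stack([(px[:,0]-c["cx"])/c["fx"],(px[:,1]-c["cy"])/c["fy"]],1); u=d.copy()
    for _ in range(20): u=d/(1+c["k1"]*(u**2).sum(1,keepdims=True))
    R=np.array(c["R"]); return -R.T@np.array(c["t"]), np.c_[u,np.ones(len(u))]@R
def plane(n,px,z):
    C,D=rays(n,px); return C+D*((z-C[2])/D[:,2])[:,None]
def proj(n,X):
    c=robot.calibration(n); p=np.atleast_2d(X)@np.array(c["R"]).T+np.array(c["t"]); s=p[:,:2]/p[:,2:]
    s=s*(1+c["k1"]*(s**2).sum(1,keepdims=True)); return s*[c["fx"],c["fy"]]+[c["cx"],c["cy"]]
def tri(pa,pb):
    A=np.zeros((3,3));b=np.zeros(3)
    for n,p in(("top",pa),("side",pb)):
        C,D=rays(n,p); d=D[0]/np.linalg.norm(D[0]); M=np.eye(3)-np.outer(d,d); A+=M;b+=M@C
    return np.linalg.solve(A,b)
def blob(im,lo,hi,box):
    "largest blob in HSV range inside box x0,y0,x1,y1 -> mask,contour,centroid"
    h=cv2.cvtColor(im,cv2.COLOR_RGB2HSV); m=cv2.inRange(h,np.array(lo),np.array(hi)); k=np.zeros_like(m)
    x0,y0,x1,y1=box; k[y0:y1,x0:x1]=m[y0:y1,x0:x1]
    cs,_=cv2.findContours(k,cv2.RETR_EXTERNAL,cv2.CHAIN_APPROX_NONE); c=max(cs,key=cv2.contourArea)
    M=cv2.moments(c); return k,c[:,0,:],np.array([M["m10"],M["m01"]])/M["m00"]
E
python3 - <<'E'
from h import *
T=np.load("pics/top0.npy");S=np.load("pics/side0.npy")
R={}
for n,im,bb,bj in(("top",T,(340,222,418,249),(180,200,285,290)),("side",S,(330,268,395,328),(235,200,330,265))):
    # barrel: dark or brass pixels
    h=cv2.cvtColor(im,cv2.COLOR_RGB2HSV)
    _,cb,_=blob(im,(10,100,60),(30,255,255),bb); 
    kb,_,gb=blob(im,(10,100,60),(30,255,255),bb); kk,_,gk=blob(im,(0,0,0),(180,255,45),bb)
    print(n,"brass",gb,cv2.countNonZero(kb),"black",gk,cv2.countNonZero(kk))
    print(" plane .044",plane(n,[gb,gk],.044).round(4).tolist())
    _,cr,gr=blob(im,(0,150,60),(8,255,255),(150,255,180,280) if n=="top" else (225,180,245,202)); print(" knob px",gr); R[n]=gr
    kj,cj,_=blob(im,(0,0,20),(180,90,88),bj)
    W=plane(n,cj,.012)[:,:2]; r=cv2.minAreaRect((W*1000).astype(np.float32)); print(" base rect",r)
    _,cs,gs=blob(im,(100,120,30),(125,255,255),bj if n=="top" else (250,195,280,225)); print(" stop px",gs,plane(n,gs,.064 if n=="top" else .04)) 
print("knob",tri(R["top"],R["side"]))
a=cv2.resize(T[190:300,150:430,::-1],None,fx=2.8,fy=2.8,interpolation=cv2.INTER_CUBIC)
b=cv2.resize(S[175:335,225:405,::-1],None,fx=1.75,fy=1.75,interpolation=cv2.INTER_CUBIC)
o=np.zeros((a.shape[0]+b.shape[0],800,3),np.uint8);o[:a.shape[0],:a.shape[1]]=a;o[a.shape[0]:,:b.shape[1]]=b;cv2.imwrite("pics/crop1.png",o[:600])
E
```

```text
top brass [348.34990792 236.02946593] 111 black [381.80568012 236.25579223] 940
 plane .044 [[0.5349, -0.1126, 0.044], [0.5332, -0.1937, 0.044]]
 knob px [164.22522523 266.21171171]
 base rect ((517.4747314453125, 194.8903045654297), (154.2633514404297, 242.69708251953125), 12.775928497314453)
 stop px [194.30965392 245.02550091] [[0.51386748 0.25697348 0.064     ]]
side brass [341.26282051 275.90064103] 69 black [364.22759476 299.38345731] 921
 plane .044 [[0.5368, -0.0944, 0.044], [0.5329, -0.195, 0.044]]
 knob px [235.79166667 191.35576923]
 base rect ((502.15875244140625, 242.62863159179688), (157.4051971435547, 360.02081298828125), 12.648594856262207)
 stop px [265.9761194 213.1880597] [[0.52010617 0.26530312 0.04      ]]
knob [0.4575589  0.31599102 0.10306279]
```

View pics/crop1.png

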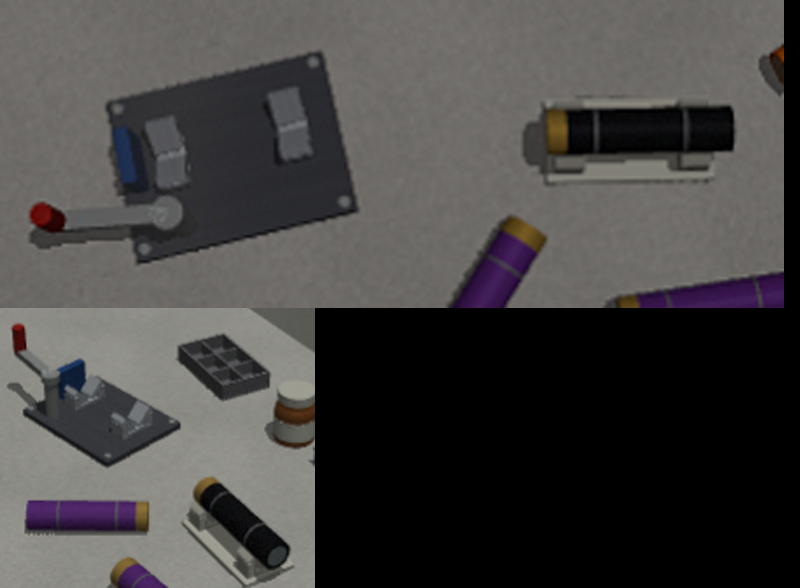

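The crop confirms the target: a black barrel with its brass band at the left, lying in the white rest. The orange and purple ones are outside it. The jig's four base corners and screws are clear, so I'll refine the corners for the jig pose and get the barrel's ends.

Run:
```python
from h import *
T=np.load("pics/top0.npy");S=np.load("pics/side0.npy")
f=lambda p,s,ox,oy,dy=0:(np.array(p,float)-[0,dy]+.5)/s-.5+[ox,oy]
ct=f([(109,101),(321,53),(357,211),(137,263)],2.8,150,190)  # +x-y? order: (+x,-y),(-x,-y),(-x,+y),(+x,+y)
cs=f([(24,410),(107,461),(179,422)],1.75,225,175,308)   # (+x,+y),(-x,+y),(-x,-y)
sub=lambda im,p:cv2.cornerSubPix(cv2.cvtColor(im,cv2.COLOR_RGB2GRAY),p.astype(np.float32).reshape(-1,1,2),(3,3),(-1,-1),(3,40,.01)).reshape(-1,2)
print(ct.round(1).tolist(),sub(T,ct).round(1).tolist(),cs.round(1).tolist(),sub(S,cs).round(1).tolist())
J=np.array([(105,-65),(-95,-65),(-95,85),(105,85)])/1e3
def fit(A,B):
    a=A-A.mean(0);b=B-B.mean(0);th=np.arctan2((a[:,0]*b[:,1]-a[:,1]*b[:,0]).sum(),(a*b).sum())
    R=np.array([[np.cos(th),-np.sin(th)],[np.sin(th),np.cos(th)]]);t=B.mean(0)-R@A.mean(0);return th,t,(A@R.T+t-B)*1e3
for nm,A,n,p in(("top",J,"top",ct),("topsub",J,"top",sub(T,ct)),("side",J[[3,2,1]],"side",cs),("sidesub",J[[3,2,1]],"side",sub(S,cs))):
    th,t,r=fit(A,plane(n,p,.012)[:,:2]);print(nm,np.degrees(th),t,r.round(1).tolist())
# barrel
m=cv2.inRange(cv2.cvtColor(T,cv2.COLOR_RGB2HSV),(0,0,0),(180,255,50))|cv2.inRange(cv2.cvtColor(T,cv2.COLOR_RGB2HSV),(10,100,60),(30,255,255))
k=np.zeros_like(m);k[222:249,343:418]=m[222:249,343:418];k=cv2.morphologyEx(k,cv2.MORPH_CLOSE,np.ones((3,3)))
c=max(cv2.findContours(k,0,1)[0],key=cv2.contourArea);r=cv2.minAreaRect(c);print(r,cv2.boundingRect(c))
L=f([(547,131)],2.8,150,190);Rr=f([(734,129)],2.8,150,190);print(plane("top",L,.044),plane("top",Rr,.055))
# side: brass end / black end face centre by eye
a=f([(276,553)],1.75,225,175,308);print("glass face",plane("side",a,.044))
# rest plate corners (top z=.008)
q=f([(545,184),(714,182)],2.8,150,190);P=plane("top",q,.008);print("rest near edge",P)
print("pivot",tri(f([(165,211)],2.8,150,190),f([(53,378)],1.75,225,175,308)))
o=robot.observe();print(cv2.Rodrigues(np.array(o["ee_rot"]))[0].round(3))
```

```text
[[188.6, 225.8], [264.3, 208.6], [277.2, 265.0], [198.6, 283.6]] [[187.39999389648438, 226.3000030517578], [263.79998779296875, 208.0], [277.5, 264.79998779296875], [198.39999389648438, 283.79998779296875]] [[238.5, 233.1], [285.9, 262.2], [327.1, 239.9]] [[237.3000030517578, 233.5], [285.8999938964844, 262.20001220703125], [328.20001220703125, 241.89999389648438]]
top 102.44272240289688 [0.53251553 0.17232097] [[-0.1, 2.5], [1.6, -1.9], [-1.1, -1.2], [-0.3, 0.5]]
topsub 103.03963417138938 [0.53258395 0.17345287] [[-0.0, 1.1], [0.9, -1.3], [-0.4, 0.1], [-0.5, 0.1]]
side 103.26279950999839 [0.53333662 0.17349617] [[-2.2, 3.6], [-0.6, -2.4], [2.8, -1.2]]
sidesub 102.19709938037802 [0.53192286 0.16959562] [[1.6, 1.9], [-4.1, -5.2], [2.5, 3.2]]
((377.5, 238.0), (20.0, 67.0), 90.0) (344, 228, 68, 21)
[[ 0.53389697 -0.10453382  0.044     ]] [[ 0.53112224 -0.26496806  0.055     ]]
glass face [[ 0.53640192 -0.25903029  0.044     ]]
rest near edge [[ 0.49356365 -0.1032966   0.008     ]
 [ 0.49314671 -0.25306262  0.008     ]]
pivot [0.46460209 0.21777886 0.07593843]
[[-0.954  0.301 -0.001]
 [ 0.301  0.954 -0.002]
 [-0.    -0.002 -1.   ]]
```

step_arm(
  rows=[
    [-0.04,0,0,0.06],
    [-0.05,0,0,0.077],
    [-0.05,0,0,0.077],
    [-0.05,0,0,0.077],
    [-0.05,0,0,0.077],
    [-0.05,0,0,0.077],
    [-0.05,0,0,0.077],
    [-0.05,0,0,0.077],
  ],
  fingers=0.08,
  squeeze=20,
)

```text
time_s: 0.9
tool_pos: [0.5126, 0.4181, 0.223]
ee_rot: [-1.368, -2.815, 0.015]
ft_force: [-0.4, 1.0, 0.1]
gripper_width: 0.0798
```

```bash
cat > d.py <<'E'
# usage: d.py x y z yaw_deg(of tool y) -> tool-frame shift and turn still to go
import sys;from h import *
x,y,z,a=map(float,sys.argv[1:5]);o=robot.observe();R=cv2.Rodrigues(np.array(o["ee_rot"]))[0]
p=np.array(o["tool_pos"]);ya=np.degrees(np.arctan2(R[1,1],R[0,1]));t=-(a-ya+90)%180-90
print("t",round(o["time_s"],2),"p",p.round(4),"yaw",ya.round(2),"tilt",R[:,2].round(3),"F",np.round(o["ft_force"],1),"w",round(o["gripper_width"],4))
print("tool shift",(R.T@(np.array([x,y,z])-p)).round(4),"turn",round(np.radians(-((a-ya+90)%180-90)),4))
E
python3 d.py .5335 -.182 .12 -0.7
```

```text
t 0.9 p [0.5126 0.4181 0.223 ] yaw 38.18 tilt [-0.015 -0.004 -1.   ] F [-0.4  1.   0.1] w 0.0798
tool shift [-0.4853 -0.3531  0.105 ] turn 0.6785
```

step_arm(
  rows=[
    [-0.039,-0.031,0,0.056],
    [-0.041,-0.029,0,0.056],
    [-0.042,-0.026,0,0.056],
    [-0.044,-0.024,0,0.056],
    [-0.045,-0.021,0,0.056],
    [-0.046,-0.019,0,0.056],
    [-0.047,-0.016,0.01,0.056],
    [-0.048,-0.014,0.01,0.056],
  ],
)

```text
time_s: 1.7
tool_pos: [0.5094, 0.0197, 0.2028]
ee_rot: [-1.992, -2.423, 0.022]
ft_force: [0.5, 0.1, -0.6]
gripper_width: 0.0798
```

```bash
python3 d.py .5335 -.182 .12 -0.7
```

```text
t 1.7 p [0.5094 0.0197 0.2028] yaw 11.14 tilt [-0.013 -0.008 -1.   ] F [ 0.5  0.1 -0.6] w 0.0798
tool shift [-0.2021 -0.0142  0.084 ] turn 0.2066
```

step_arm(
  rows=[
    [-0.044,-0.004,0.015,0.04],
    [-0.044,0,0.015,0.04],
    [-0.044,0.002,0.015,0.04],
    [-0.044,0.004,0.015,0.04],
    [-0.024,0.004,0.015,0.04],
    [0,0,0,0],
    [0,0,0,0],
  ],
)

```text
time_s: 2.4
tool_pos: [0.534, -0.1956, 0.1241]
ee_rot: [-2.248, -2.188, 0.031]
ft_force: [0.2, 0.0, -0.1]
gripper_width: 0.0802
```

```bash
python3 d.py .5335 -.182 .12 -0.7
```

```text
t 2.4 p [ 0.534  -0.1956  0.1241] yaw -1.54 tilt [-0.017 -0.01  -1.   ] F [ 0.2  0.  -0.1] w 0.0802
tool shift [ 0.0136 -0.0008  0.0039] turn -0.0147
```

step_arm(
  rows=[
    [0.0136,-0.001,0.004,-0.015],
    [0,0,0,0],
    [0,0,0.02,0],
    [0,0,0.01,0],
  ],
)

```text
time_s: 2.8
tool_pos: [0.5353, -0.1731, 0.0917]
ee_rot: [-2.216, -2.221, 0.02]
ft_force: [-1.0, 0.9, -0.6]
gripper_width: 0.0798
```

```bash
python3 d.py .5335 -.182 .039 -0.7
python3 - <<'E'
from h import *
a=robot.get_image("top")[150:320,250:480,::-1];b=robot.get_image("side")[190:360,270:440,::-1]
cv2.imwrite("pics/c2.png",np.hstack([cv2.resize(a,None,fx=2,fy=2),cv2.resize(b,None,fx=2,fy=2)]))
E
```

```text
t 2.8 p [ 0.5353 -0.1731  0.0917] yaw 0.11 tilt [-0.012 -0.006 -1.   ] F [-1.   0.9 -0.6] w 0.0798
tool shift [-0.0086 -0.0012  0.0528] turn 0.0142
```

View pics/c2.png

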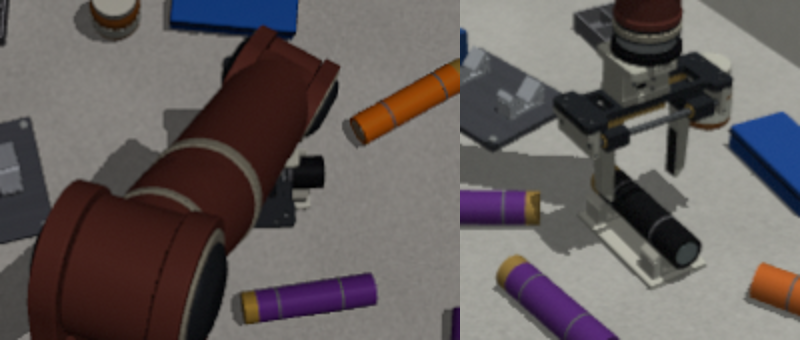

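The gripper straddles the black barrel, with one finger on each side of it (side view), so I'll descend.

step_arm(
  rows=[
    [-0.008,-0.001,0.015,0.012],
    [0,0,0.015,0],
    [0,0,0.012,0],
    [0,0,0.005,0],
    [0,0,0.0,0],
  ],
)

```text
time_s: 3.4
tool_pos: [0.535, -0.1846, 0.0433]
ee_rot: [2.235, 2.207, -0.02]
ft_force: [-1.1, 0.1, -0.7]
gripper_width: 0.0801
```

```bash
python3 d.py .5335 -.182 .039 -0.7
```

```text
t 3.4 p [ 0.535  -0.1846  0.0433] yaw -0.73 tilt [-0.009 -0.009 -1.   ] F [-1.1  0.1 -0.7] w 0.0801
tool shift [ 0.0026 -0.0015  0.0043] turn -0.0006
```

step_arm(
  rows=[
    [0.002,-0.0015,0.004,0],
    [0,0,0,0],
    [0,0,0,0],
    [0,0,0,0],
    [0,0,0,0],
    [0,0,0,0],
    [0,0,0,0],
    [0,0,0,0],
  ],
  fingers=0.03,
  squeeze=20,
)

```text
time_s: 4.2
tool_pos: [0.5331, -0.183, 0.0403]
ee_rot: [2.234, 2.207, -0.02]
ft_force: [-0.7, -0.9, 0.1]
gripper_width: 0.0394
```

```bash
python3 d.py .5335 -.182 .039 -0.7
```

```text
t 4.2 p [ 0.5331 -0.183   0.0403] yaw -0.7 tilt [-0.008 -0.01  -1.   ] F [-0.7 -0.9  0.1] w 0.0394
tool shift [0.001  0.0004 0.0013] turn 0.0
```

Gripped at 39.4 mm, with the jaws centred. Next I'll lift it clear and carry it to the jig.

step_arm(
  rows=[
    [0,0,-0.015,0],
    [0,0,-0.025,0],
    [0,0,-0.03,0],
    [0.02,0,-0.01,0],
    [0.035,0,0,-0.03],
    [0.04,0,0,-0.03],
    [0.04,0,0,-0.03],
    [0.04,0.002,0,-0.03],
  ],
  squeeze=25,
)

```text
time_s: 5.0
tool_pos: [0.5333, -0.0105, 0.1204]
ee_rot: [2.109, 2.317, -0.021]
ft_force: [0.7, -1.0, -2.4]
gripper_width: 0.0397
```

```bash
python3 d.py .5355 .1615 .115 13
```

```text
t 5.0 p [ 0.5333 -0.0105  0.1204] yaw 5.36 tilt [-0.003 -0.015 -1.   ] F [ 0.7 -1.  -2.4] w 0.0397
tool shift [0.1711 0.0182 0.0027] turn -0.1333
```

step_arm(
  rows=[
    [0.04,0.004,0,-0.03],
    [0.04,0.006,0,-0.03],
    [0.035,0.006,0,-0.03],
    [0.025,0.005,0,-0.025],
    [0.01,0.001,0,0],
    [0,0,0,0],
    [0,0,0,0],
  ],
)

```text
time_s: 5.7
tool_pos: [0.5323, 0.1559, 0.1164]
ee_rot: [1.958, 2.452, -0.016]
ft_force: [0.6, -0.3, -2.6]
gripper_width: 0.0397
```

```bash
python3 d.py .5355 .1615 .115 13
```

```text
t 5.7 p [0.5323 0.1559 0.1164] yaw 12.78 tilt [-0.003 -0.01  -1.   ] F [ 0.6 -0.3 -2.6] w 0.0397
tool shift [0.0048 0.0044 0.0013] turn -0.0038
```

step_arm(
  rows=[
    [0.004,0.004,0.0,-0.004],
    [0,0,0.02,0],
    [0,0,0.02,0],
    [0,0,0.012,0],
    [0,0,0,0],
  ],
)

```text
time_s: 6.2
tool_pos: [0.539, 0.1513, 0.0642]
ee_rot: [1.966, 2.437, -0.016]
ft_force: [-0.1, -0.1, -1.4]
gripper_width: 0.0392
```

```bash
python3 d.py .5355 .1615 .0466 13
python3 - <<'E'
from h import *
b=robot.get_image("side")[150:290,190:390,::-1]
a=robot.get_image("top")[180:320,150:310,::-1]
cv2.imwrite("pics/c3.png",np.hstack([cv2.resize(b,None,fx=2.2,fy=2.2),cv2.resize(a,None,fx=2.2,fy=2.2)]))
E
```

```text
t 6.2 p [0.539  0.1513 0.0642] yaw 12.19 tilt [ 0.002 -0.014 -1.   ] F [-0.1 -0.1 -1.4] w 0.0392
tool shift [ 0.011  -0.0012  0.0175] turn -0.0142
```

View pics/c3.png

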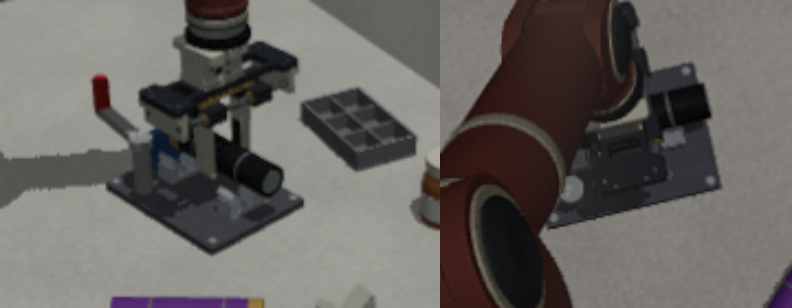

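The barrel hangs over the V, brass end towards the blue stop and parallel to the jig, about 20 mm short of home. I'll lower it in small steps and watch the force.

step_arm(
  rows=[
    [0.004,-0.001,0.006,-0.014],
    [0,0,0.006,0],
    [0,0,0.002,0],
    [0,0,0,0],
    [0,0,0,0],
  ],
)

```text
time_s: 6.8
tool_pos: [0.54, 0.1561, 0.0529]
ee_rot: [1.945, 2.449, -0.005]
ft_force: [0.1, 0.2, -1.7]
gripper_width: 0.039
```

```bash
python3 d.py .5355 .1615 .0466 13
```

```text
t 6.8 p [0.54   0.1561 0.0529] yaw 13.09 tilt [ 0.01  -0.012 -1.   ] F [ 0.1  0.2 -1.7] w 0.039
tool shift [ 0.0063 -0.0032  0.0062] turn 0.0016
```

step_arm(
  rows=[
    [0,-0.003,0.003,0],
    [0,0,0.002,0],
    [0,0,0.001,0],
    [0,0,0,0],
  ],
)

```text
time_s: 7.2
tool_pos: [0.5374, 0.1556, 0.0474]
ee_rot: [1.945, 2.447, -0.003]
ft_force: [-0.4, 0.1, -0.7]
gripper_width: 0.0394
```

```bash
python3 d.py .5355 .1615 .0466 13
```

```text
t 7.2 p [0.5374 0.1556 0.0474] yaw 13.04 tilt [ 0.011 -0.011 -1.   ] F [-0.4  0.1 -0.7] w 0.0394
tool shift [ 0.0062 -0.0005  0.0007] turn 0.0007
```

step_arm(
  rows=[
    [0,0,0.0015,0],
    [0,0,0,0],
    [0,0,0,0],
  ],
)

```text
time_s: 7.5
tool_pos: [0.5374, 0.1556, 0.0474]
ee_rot: [1.948, 2.446, -0.001]
ft_force: [-0.9, 0.6, -1.8]
gripper_width: 0.0396
```

step_arm(
  rows=[
    [0,0,0.002,0],
    [0,0,0,0],
    [0,0,0,0],
  ],
)

```text
time_s: 7.8
tool_pos: [0.5375, 0.1558, 0.0471]
ee_rot: [1.95, 2.445, 0.001]
ft_force: [0.0, 0.6, -0.2]
gripper_width: 0.0392
```

step_arm(
  rows=[
    [0,0,0.004,0],
    [0,0,0.003,0],
    [0,0,0,0],
  ],
)

```text
time_s: 8.1
tool_pos: [0.5371, 0.1559, 0.0457]
ee_rot: [1.949, 2.449, 0.003]
ft_force: [-0.4, 0.5, -1.9]
gripper_width: 0.0397
```

```bash
python3 d.py .5355 .1615 .0466 13
```

```text
t 8.1 p [0.5371 0.1559 0.0457] yaw 12.95 tilt [ 0.01  -0.006 -1.   ] F [-0.4  0.5 -1.9] w 0.0397
tool shift [ 0.0058 -0.0003 -0.001 ] turn -0.0008
```

step_arm(
  rows=[
    [0,0,0.005,0],
    [0,0,0.005,0],
    [0,0,0,0],
    [0,0,0,0],
  ],
)

```text
time_s: 8.5
tool_pos: [0.5376, 0.1559, 0.0427]
ee_rot: [1.948, 2.451, 0.008]
ft_force: [0.2, 0.4, -2.9]
gripper_width: 0.0393
```

```bash
python3 d.py .5355 .1615 .0466 13
python3 - <<'E'
from h import *
b=robot.get_image("side")[190:270,220:340,::-1]
cv2.imwrite("pics/c4.png",cv2.resize(b,None,fx=5,fy=5,interpolation=2))
E
```

```text
t 8.5 p [0.5376 0.1559 0.0427] yaw 13.05 tilt [ 0.012 -0.003 -1.   ] F [ 0.2  0.4 -2.9] w 0.0393
tool shift [ 0.0059 -0.0008 -0.0039] turn 0.0008
```

View pics/c4.png

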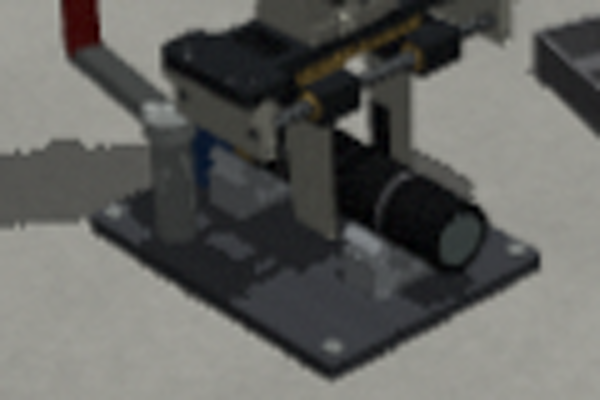

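The image shows the barrel down on the near saddle. The tool stalled near z = 0.047 and then slid down the barrel, which fits being seated (0.0466 expected). I'll open to let it settle, then regrip.

step_arm(
  rows=[
    [0,0,0,0],
    [0,0,0,0],
    [0,0,0,0],
    [0,0,-0.004,0],
    [0,0,0,0],
  ],
  fingers=0.06,
)

```text
time_s: 9.05
tool_pos: [0.5379, 0.1559, 0.0447]
ee_rot: [1.947, 2.452, 0.005]
ft_force: [2.3, 0.4, 0.0]
gripper_width: 0.0601
```

step_arm(
  rows=[
    [0,0,0,0],
    [0,0,0,0],
    [0,0,0,0],
    [0,0,0,0],
    [0,0,0,0],
  ],
  fingers=0.03,
  squeeze=15,
)

```text
time_s: 9.55
tool_pos: [0.5369, 0.1557, 0.0447]
ee_rot: [1.948, 2.453, 0.002]
ft_force: [0.3, 0.2, 0.6]
gripper_width: 0.0397
```

```bash
python3 d.py .5355 .1615 .0466 13;python3 - <<'E'
from h import *
b=robot.get_image("side")[190:270,220:340,::-1]
cv2.imwrite("pics/c5.png",cv2.resize(b,None,fx=5,fy=5,interpolation=2))
# expected seated black-end centre if brass gap g
o=np.array([.5328,.1732]);x=np.array([-.225,.974])
for g in(0,.01,.02,.03): print(g,(proj("side",[np.r_[o+x*(-.08-g),.0503]])-[220,190])*5)
E
```

```text
t 9.55 p [0.5369 0.1557 0.0447] yaw 13.09 tilt [ 0.008 -0.005 -1.   ] F [0.3 0.2 0.6] w 0.0397
tool shift [ 0.0059 -0.     -0.0019] turn 0.0015
0 [[430.5960056  225.16742738]]
0.01 [[443.82468527 232.59956095]]
0.02 [[457.15575361 240.08938268]]
0.03 [[470.59054085 247.63764377]]
```

View pics/c5.png

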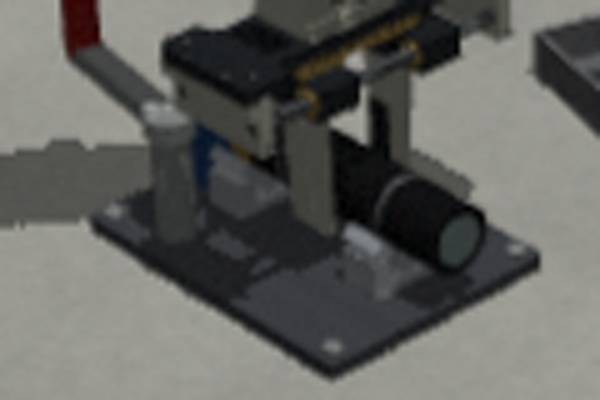

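The black end face is at crop (463,242), on the predicted line for a seated barrel with a gap of about 22 mm. The barrel is down in the V, so I'll slide it along.

step_arm(
  rows=[
    [0.005,0,0,0],
    [0.005,0,0,0],
    [0.005,0,0,0],
  ],
)

```text
time_s: 9.9
tool_pos: [0.5341, 0.1682, 0.0448]
ee_rot: [1.949, 2.449, -0.001]
ft_force: [-0.6, -1.5, 1.2]
gripper_width: 0.0395
```

```bash
python3 d.py .5328 .1732 .0447 13
```

```text
t 9.9 p [0.5341 0.1682 0.0448] yaw 12.97 tilt [ 0.009 -0.008 -1.   ] F [-0.6 -1.5  1.2] w 0.0395
tool shift [ 0.0051 -0.0001  0.    ] turn -0.0005
```

step_arm(
  rows=[
    [0.004,0,0,0],
    [0.004,0,0,0],
  ],
)

```text
time_s: 10.1
tool_pos: [0.5326, 0.1748, 0.0447]
ee_rot: [1.947, 2.447, -0.003]
ft_force: [1.4, -9.3, 0.8]
gripper_width: 0.0401
```

step_arm(
  rows=[
    [0.004,0,0,0],
    [0.004,0,0,0],
  ],
)

```text
time_s: 10.3
tool_pos: [0.5325, 0.1748, 0.0447]
ee_rot: [1.946, 2.436, -0.014]
ft_force: [1.5, -7.2, 0.3]
gripper_width: 0.0399
```

Contact with the stop, with about 9 N against. Now a firmer press.

step_arm(
  rows=[
    [0.008,0,0,0],
    [0.01,0,0,0],
  ],
)

```text
time_s: 10.5
tool_pos: [0.5322, 0.1762, 0.0447]
ee_rot: [1.948, 2.411, -0.034]
ft_force: [3.0, -16.4, 0.5]
gripper_width: 0.0396
```

```bash
python3 d.py .5328 .1732 .0447 13
python3 - <<'E'
from h import *
b=robot.get_image("side")[190:270,220:340,::-1]
cv2.imwrite("pics/c6.png",cv2.resize(b,None,fx=5,fy=5,interpolation=2))
E
```

```text
t 10.5 p [0.5322 0.1762 0.0447] yaw 12.14 tilt [ 0.018 -0.043 -0.999] F [  3.  -16.4   0.5] w 0.0396
tool shift [-0.003  -0.0001  0.0001] turn -0.0151
```

View pics/c6.png

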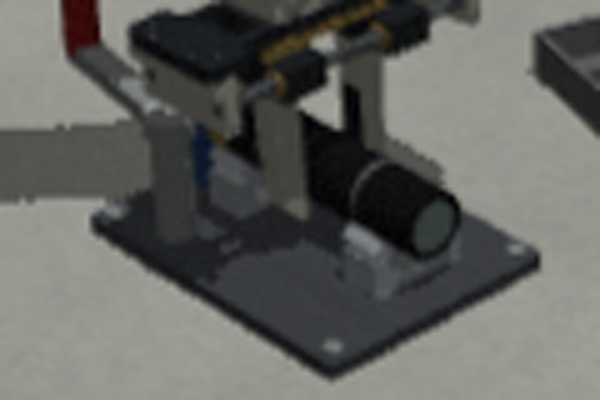

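The force along the V is 16 N, and the black face is at crop (436,225) against a predicted home of (431,225). I'll release it here.

step_arm(
  rows=[
    [0.001,0,0,0],
    [0.001,0,0,0],
    [0,0,0,0],
    [0,0,0,0],
  ],
  fingers=0.07,
)

```text
time_s: 10.95
tool_pos: [0.5317, 0.1815, 0.0443]
ee_rot: [1.948, 2.413, -0.03]
ft_force: [-0.5, 0.2, -0.3]
gripper_width: 0.0668
```

step_arm(
  rows=[
    [0,0,-0.02,0.0],
    [0,0,-0.035,0],
    [-0.01,0,-0.04,0],
    [-0.03,0,-0.02,0],
    [-0.04,0,0,0],
    [-0.04,0,0,0],
    [0,0,0,0],
  ],
)

```text
time_s: 11.65
tool_pos: [0.5558, 0.0769, 0.1684]
ee_rot: [1.929, 2.434, -0.019]
ft_force: [0.1, 0.9, -0.4]
gripper_width: 0.0701
```

```bash
python3 d.py .5538 .0827 .062 13
python3 - <<'E'
from h import *
S=robot.get_image("side");T=robot.get_image("top");np.save("pics/S7.npy",S);np.save("pics/T7.npy",T)
b=cv2.resize(S[185:275,220:340,::-1],None,fx=5,fy=5,interpolation=2)
cv2.imwrite("pics/c7.png",b)
E
```

```text
t 11.65 p [0.5558 0.0769 0.1684] yaw 13.21 tilt [ 0.02  -0.032 -0.999] F [ 0.1  0.9 -0.4] w 0.0701
tool shift [ 0.0099 -0.002   0.1061] turn 0.0037
```

View pics/c7.png

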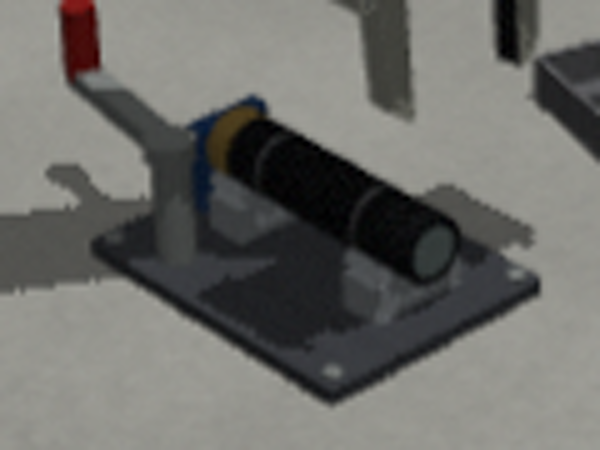

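The barrel sits level in the V with its brass end at the blue stop. I'll press once more with closed fingers on the black end face, to confirm it is firmly home.

step_arm(
  rows=[
    [-0.012,-0.001,0.03,0],
    [0,0,0.03,0],
    [0,0,0.025,0],
    [0,0,0.015,0],
    [0,0,0.006,0],
    [0,0,0,0],
    [0,0,0,0],
  ],
  fingers=0.0,
)

```text
time_s: 12.45
tool_pos: [0.5583, 0.0857, 0.0574]
ee_rot: [1.901, 2.47, -0.0]
ft_force: [2.9, -2.0, 0.0]
gripper_width: 0.019
```

```bash
python3 d.py .5576 .066 .055 13
```

```text
t 12.45 p [0.5583 0.0857 0.0574] yaw 14.85 tilt [ 0.02  -0.015 -1.   ] F [ 2.9 -2.   0. ] w 0.019
tool shift [-0.0188 -0.0057  0.0027] turn 0.0322
```

step_arm(
  rows=[
    [-0.012,0,0,0],
    [-0.006,-0.005,0,0.03],
    [0,0,0.002,0],
    [0,0,0,0],
    [0,0,0,0],
  ],
)

```text
time_s: 12.95
tool_pos: [0.5587, 0.0662, 0.0584]
ee_rot: [1.941, 2.438, 0.006]
ft_force: [-0.2, 0.2, 0.2]
gripper_width: 0.0003
```

```bash
python3 d.py .5576 .066 .055 13
python3 - <<'E'
from h import *
S=robot.get_image("side")
b=cv2.resize(S[175:285,220:380,::-1],None,fx=5,fy=5,interpolation=2)
cv2.imwrite("pics/c8.png",b)
E
```

```text
t 12.95 p [0.5587 0.0662 0.0584] yaw 12.97 tilt [ 0.022 -0.013 -1.   ] F [-0.2  0.2  0.2] w 0.0003
tool shift [ 0.0002 -0.0012  0.0034] turn -0.0006
```

View pics/c8.png

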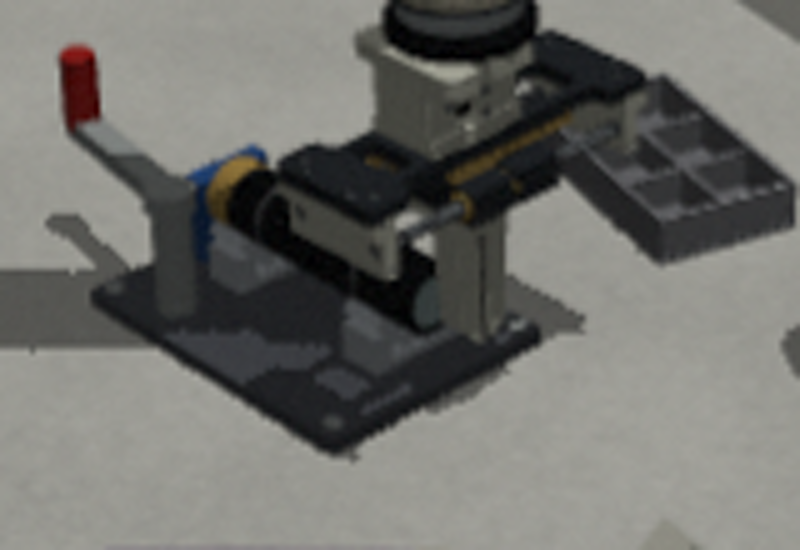

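The closed fingers stand just off the black end face, and the barrel is still at the stop. Pressing now.

step_arm(
  rows=[
    [0.006,-0.001,0.003,0],
    [0.006,0,0,0],
    [0.005,0,0,0],
    [0.005,0,0,0],
  ],
)

```text
time_s: 13.4
tool_pos: [0.5533, 0.0848, 0.0549]
ee_rot: [1.939, 2.432, 0.001]
ft_force: [2.1, -14.2, 0.3]
gripper_width: 0.0006
```

step_arm(
  rows=[
    [0.007,0,0,0],
    [0.009,0,0,0],
  ],
)

```text
time_s: 13.6
tool_pos: [0.5534, 0.0846, 0.0555]
ee_rot: [1.938, 2.407, -0.017]
ft_force: [3.0, -15.5, 0.0]
gripper_width: 0.0003
```

```bash
python3 d.py .5328 .1732 .055 13
```

```text
t 13.6 p [0.5534 0.0846 0.0555] yaw 12.36 tilt [ 0.033 -0.04  -0.999] F [  3.  -15.5   0. ] w 0.0003
tool shift [ 0.0909 -0.0012 -0.0038] turn -0.0111
```

It holds at 15.5 N with no movement, so the barrel is home. I'll back off, rise and go to the keeper knob.

step_arm(
  rows=[
    [-0.015,0,0,0],
    [-0.015,0,-0.01,0],
    [0,0,-0.045,0],
    [0,0,-0.05,0],
    [0,0,-0.04,0],
    [0.03,-0.01,-0.02,0],
    [0.045,-0.01,0,0.02],
    [0.045,-0.01,0,0.02],
  ],
)

```text
time_s: 14.4
tool_pos: [0.5037, 0.1674, 0.2271]
ee_rot: [2.004, 2.346, -0.01]
ft_force: [-0.3, 1.0, 0.3]
gripper_width: 0.0005
```

```bash
python3 d.py .4575 .3125 .17 1.5;  python3 - <<'E'
from h import *
S=np.load("pics/S7.npy");T=np.load("pics/T7.npy")
_,ca,a=blob(T,(0,150,50),(8,255,255),(150,255,180,280));_,cb,b=blob(S,(0,150,50),(8,255,255),(225,180,245,205))
print(a,b,tri(a,b),plane("top",a,.106),plane("side",b,.106))
E
```

```text
t 14.4 p [0.5037 0.1674 0.2271] yaw 9.03 tilt [ 0.039 -0.042 -0.998] F [-0.3  1.   0.3] w 0.0005
tool shift [ 0.1531 -0.0247  0.0491] turn 0.1315
[164.56746032 266.3531746 ] [235.61794872 191.48461538] [0.45696699 0.31520222 0.10322918] [[0.45665122 0.31431137 0.106     ]] [[0.45493018 0.31042944 0.106     ]]
```

step_arm(
  rows=[
    [0.04,-0.006,0,0.03],
    [0.04,-0.005,0,0.03],
    [0.04,-0.004,0,0.03],
    [0.025,-0.003,0.02,0.03],
    [0,0,0.01,0],
    [0,0,0,0],
    [0,0,0,0],
  ],
  fingers=0.055,
  squeeze=8,
)

```text
time_s: 15.1
tool_pos: [0.4625, 0.3236, 0.1949]
ee_rot: [2.132, 2.241, 0.01]
ft_force: [-0.4, -0.2, 0.3]
gripper_width: 0.0515
```

```bash
python3 d.py .4567 .3135 .113 1.5
```

```text
t 15.1 p [0.4625 0.3236 0.1949] yaw 2.88 tilt [ 0.04  -0.028 -0.999] F [-0.4 -0.2  0.3] w 0.0515
tool shift [-0.0073 -0.0095  0.0819] turn 0.024
```

step_arm(
  rows=[
    [-0.006,-0.009,0.015,0.024],
    [0,0,0.025,0],
    [0,0,0.015,0],
    [0,0,0,0],
    [0,0,0,0],
  ],
)

```text
time_s: 15.6
tool_pos: [0.4626, 0.3069, 0.1447]
ee_rot: [2.173, 2.195, 0.023]
ft_force: [0.4, -0.5, -0.2]
gripper_width: 0.0553
```

```bash
python3 d.py .4567 .3135 .113 1.5
python3 - <<'E'
from h import *
S=robot.get_image("side")
cv2.imwrite("pics/c9.png",cv2.resize(S[140:260,190:330,::-1],None,fx=4.5,fy=4.5,interpolation=2))
E
```

```text
t 15.6 p [0.4626 0.3069 0.1447] yaw 0.63 tilt [ 0.048 -0.027 -0.998] F [ 0.4 -0.5 -0.2] w 0.0553
tool shift [ 0.0076 -0.0073  0.0312] turn -0.0152
```

View pics/c9.png

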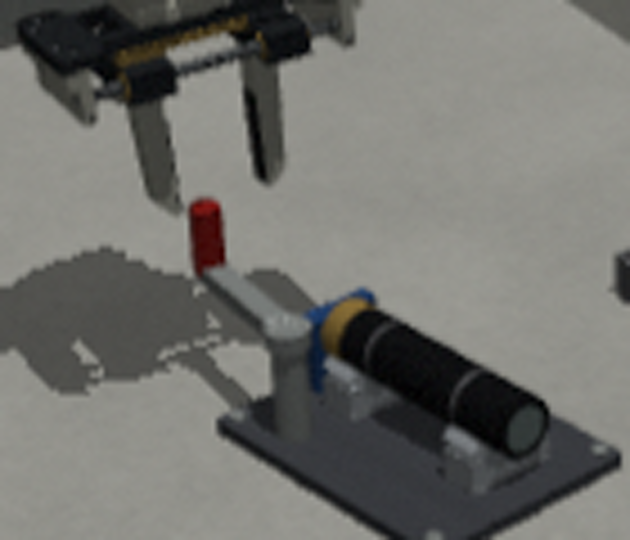

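The knob is between the fingers, slightly towards the near one. I'll correct by (+7, −7) mm and descend onto it.

step_arm(
  rows=[
    [0.006,-0.007,0,0],
    [0,0,0,0],
    [0,0,0,0],
  ],
)

```text
time_s: 15.95
tool_pos: [0.4566, 0.3134, 0.147]
ee_rot: [2.174, 2.193, 0.031]
ft_force: [-0.7, 0.2, 0.3]
gripper_width: 0.055
```

```bash
python3 d.py .4567 .3135 .113 1.5
```

```text
t 15.95 p [0.4566 0.3134 0.147 ] yaw 0.56 tilt [ 0.052 -0.023 -0.998] F [-0.7  0.2  0.3] w 0.055
tool shift [ 0.0009 -0.0016  0.034 ] turn -0.0164
```

step_arm(
  rows=[
    [0,-0.001,0.012,0],
    [0,0,0.012,0],
    [0,0,0.008,0],
    [0,0,0,0],
  ],
)

```text
time_s: 16.35
tool_pos: [0.4568, 0.3132, 0.1122]
ee_rot: [2.172, 2.195, 0.031]
ft_force: [0.2, -0.0, -0.6]
gripper_width: 0.0551
```

step_arm(
  rows=[
    [0,0,0,0],
    [0,0,0,0],
    [0,0,0,0],
    [0,0,0,0],
    [0,0,0,0],
    [0,0,0,0],
  ],
  fingers=0.0,
  squeeze=8,
)

```text
time_s: 16.95
tool_pos: [0.4568, 0.313, 0.1119]
ee_rot: [2.173, 2.195, 0.029]
ft_force: [0.5, -0.2, -1.4]
gripper_width: 0.0203
```

```bash
python3 d.py .4567 .3135 .113 1.5
```

```text
t 16.95 p [0.4568 0.313  0.1119] yaw 0.61 tilt [ 0.051 -0.024 -0.998] F [ 0.5 -0.2 -1.4] w 0.0203
tool shift [ 0.0005 -0.     -0.0011] turn -0.0155
```

The knob is pinched, with the opening at 20.3 mm. Swinging clockwise.

step_arm(
  rows=[
    [-0.0005,0.009,0,0.09],
    [-0.0005,0.009,0,0.09],
    [-0.0005,0.009,0,0.09],
    [-0.0005,0.009,0,0.09],
    [-0.0005,0.009,0,0.09],
  ],
)

```text
time_s: 17.45
tool_pos: [0.4974, 0.3057, 0.1122]
ee_rot: [2.624, 1.648, 0.04]
ft_force: [0.6, 1.0, -1.9]
gripper_width: 0.0204
```

```bash
cat > k.py <<'E'
from h import *
o=robot.observe();p=np.array(o["tool_pos"])[:2]-[.4596,.2148];R=cv2.Rodrigues(np.array(o["ee_rot"]))[0]
t=np.array([-.225,.974]);f=np.array(o["ft_force"])
print("r",np.hypot(*p).round(4),"keeper deg",(103-np.degrees(np.arctan2(p[1],p[0]))).round(1),"tool-y dir vs tangent",np.degrees(np.arctan2(R[1,1],R[0,1])).round(1)-np.degrees(np.arctan2(p[1],p[0])).round(1)+90,"F tool",(R.T@f).round(1),"q7",round(o["qpos"][6],2))
E
python3 k.py
```

```text
r 0.0984 keeper deg 35.6 tool-y dir vs tangent -3.1000000000000085 F tool [1.1 0.  1.9] q7 -0.67
```

step_arm(
  rows=[
    [-0.0005,0.0095,0,0.09],
    [-0.0005,0.0095,0,0.09],
    [-0.0005,0.0095,0,0.09],
    [-0.0005,0.0095,0,0.09],
    [-0.0005,0.0095,0,0.09],
    [-0.0005,0.0095,0,0.09],
  ],
)

```text
time_s: 18.05
tool_pos: [0.5402, 0.2726, 0.1124]
ee_rot: [2.987, 0.872, 0.059]
ft_force: [2.0, 0.6, -1.8]
gripper_width: 0.0205
```

```bash
python3 k.py
```

```text
r 0.0992 keeper deg 67.3 tool-y dir vs tangent -3.200000000000003 F tool [1.9 0.5 1.9] q7 -1.02
```

step_arm(
  rows=[
    [-0.001,0.0095,0,0.09],
    [-0.001,0.0095,0,0.09],
    [-0.001,0.0095,0,0.09],
  ],
)

```text
time_s: 18.35
tool_pos: [0.553, 0.2488, 0.1126]
ee_rot: [3.087, 0.452, 0.074]
ft_force: [2.0, 0.9, -3.6]
gripper_width: 0.0202
```

```bash
python3 k.py
```

```text
r 0.0994 keeper deg 83.0 tool-y dir vs tangent -3.4000000000000057 F tool [ 2.  -0.4  3.7] q7 -1.19
```

step_arm(
  rows=[
    [-0.0005,0.006,0,0.04],
    [0,0.006,0,0.0],
  ],
)

```text
time_s: 18.55
tool_pos: [0.5563, 0.2384, 0.1126]
ee_rot: [3.099, 0.388, 0.076]
ft_force: [0.9, 2.1, -0.8]
gripper_width: 0.0201
```

```bash
python3 k.py
```

```text
r 0.0995 keeper deg 89.3 tool-y dir vs tangent 0.5 F tool [ 1.3 -1.8  0.8] q7 -1.2
```

step_arm(
  rows=[
    [0,0.005,0,0],
    [0,0.006,0,0],
    [0,0.006,0,0],
  ],
)

```text
time_s: 18.85
tool_pos: [0.557, 0.2356, 0.1124]
ee_rot: [-3.109, -0.407, -0.069]
ft_force: [-0.7, 8.6, -0.2]
gripper_width: 0.0201
```

```bash
python3 k.py
```

```text
r 0.0996 keeper deg 91.0 tool-y dir vs tangent 2.9000000000000057 F tool [ 1.5 -8.4  0.3] q7 -1.17
```

step_arm(
  rows=[
    [0,0.006,0,0],
    [0,0.006,0,0],
  ],
)

```text
time_s: 19.05
tool_pos: [0.5571, 0.2357, 0.1122]
ee_rot: [-3.09, -0.423, -0.063]
ft_force: [-0.8, 8.9, -0.7]
gripper_width: 0.0199
```

```bash
python3 k.py
```

```text
r 0.0997 keeper deg 90.9 tool-y dir vs tangent 3.5 F tool [ 1.6 -8.8  0.9] q7 -1.14
```

The swing is stopped hard at about 90.9°, with 8.8 N against and no motion. Letting go and rising clear.

step_arm(
  rows=[
    [0,0,0,0],
    [0,0,0,0],
    [0,0,0,0],
    [0,0,0,0],
    [0,0,-0.01,0],
    [0,0,-0.03,0],
    [0,0,-0.04,0],
    [0,0,-0.04,0],
  ],
  fingers=0.055,
)

```text
time_s: 19.85
tool_pos: [0.549, 0.2279, 0.2324]
ee_rot: [-3.098, -0.425, -0.042]
ft_force: [0.4, 0.2, 0.1]
gripper_width: 0.0551
```

step_arm(
  rows=[
    [0,-0.04,-0.02,0],
    [0,-0.05,0,0],
    [0,-0.05,0,0],
    [0,-0.05,0,0],
    [0,-0.05,0,0],
    [0,-0.03,0,0],
    [0,0,0,0],
  ],
)

```text
time_s: 20.55
tool_pos: [0.4826, 0.4901, 0.2709]
ee_rot: [-3.098, -0.405, -0.079]
ft_force: [-1.3, 0.1, 0.2]
gripper_width: 0.0549
```

```bash
python3 d.py .5 .4 .3 1.5
python3 - <<'E'
from h import *
S=robot.get_image("side");T=robot.get_image("top");np.save("pics/Sf.npy",S);np.save("pics/Tf.npy",T)
cv2.imwrite("pics/c10.png",np.hstack([cv2.resize(T[110:300,150:420,::-1],(400,281),interpolation=2),cv2.resize(S[165:305,220:420,::-1],(400,281),interpolation=2)]))
o=np.array([.5328,.1732]);x=np.array([-.225,.974]);y=np.array([-.974,-.225])
_,_,a=blob(T,(0,150,50),(8,255,255),(180,200,280,290));_,_,b=blob(S,(0,150,50),(8,255,255),(225,160,330,260))
k=tri(a,b);d=k[:2]-o;print("knob",k,"jig",d@x,d@y,"expected .057,-.033")
h=cv2.cvtColor(S,cv2.COLOR_RGB2HSV)
T0=np.load("pics/top0.npy").astype(int);D=np.abs(T.astype(int)-T0).max(2)>40
for n,(x0,y0,x1,y1) in dict(tray=(190,130,258,175),jar=(290,132,325,172),box=(330,128,405,172)).items(): print(n,"changed px",D[y0:y1,x0:x1].sum())
E
```

```text
t 20.55 p [0.4826 0.4901 0.2709] yaw -75.1 tilt [ 0.048  0.023 -0.999] F [-1.3  0.1  0.2] w 0.0549
tool shift [-0.0047  0.0913 -0.0302] turn -1.337
knob [0.55689507 0.24124397 0.10243187] jig 0.06085344078811714 -0.03877848833107614 expected .057,-.033
tray changed px 0
jar changed px 0
box changed px 0
```

View pics/c10.png

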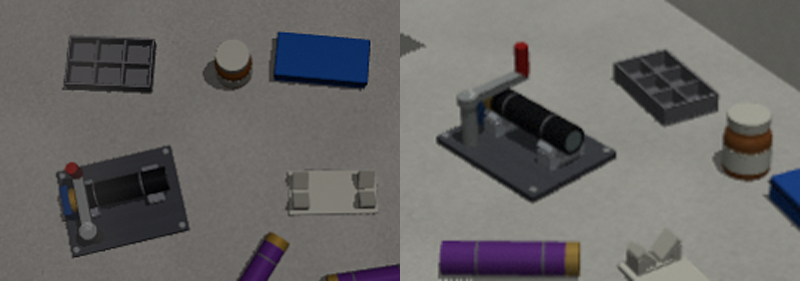

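The last picture shows the keeper across the brass end of the seated barrel, with the bystanders in place. One numeric check that the keeper did not shift the barrel, then I'll hand in.

Run:
```python
from h import *
g=lambda n:np.load(f"pics/{n}.npy")[225:248,297:318].astype(np.float32).mean(2)
print("black-end image shift px",cv2.phaseCorrelate(g("S7"),g("Sf")))
print(robot.finish_job())
```

```text
black-end image shift px ((-0.13731080298538423, -0.19327525904840215), 0.8348663606577449)
the job is handed in; nothing more can be done
None
```

The job is done and handed in at about 20.6 s, well inside the 67 s limit. No verdict came back, so what follows rests on my own checks.

- **Barrel:** I took the black barrel from the white rest and laid it in the V with its brass end towards the blue stop. I slid it home with about 16 N, then pressed again on the black end face with 15.5 N, and it did not move. During the first descent towards that press, the closing fingers brushed the end face with about 3.5 N, so I backed off before pressing.
- **Keeper:** I swung it by the red knob until it stopped at about 91° by my jig estimate, with 8.8 N against the pinch and no movement. I then let go and moved the arm clear.
- **Last checks:**
  - The final pictures show the barrel seated at the stop with the keeper across it.
  - The black end face shifted less than 0.25 px in the side view after the keeper was swung.
  - The tray, jar and slide box show no changed pixels from the start.
- **Disagreements:**
  - The knob measured 4 to 6 mm from its expected end position.
  - The knob-to-pivot distance read 98 to 100 mm instead of 95 mm.
  - I put both down to errors in my estimate of the jig's pose, because the end stop was clearly felt.

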